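Set the worn vertical slide from below

TASK

Lower the bench's vertical slide with its crank handwheel, past the pointer, until you feel it come down on the rubber stop: a light push on the crank handle, about 10 N, no harder. Then wind it back up and finish on the setting, with the wheel's dark line at the fixed pointer, arriving in the raising direction only so that the slack in the worn screw is taken up (if you go by, go well back down and come up again). Let go of the handle, and leave the other things on the bench where they are.

Things in the scene. Friction and masses are not known exactly. Their poses are not given: they have to be found in the camera images.
- base: green cast vertical slide fixed on the bench, 170 x 130 mm foot, 158 mm high column; origin under the foot on the axis of the upright screw, z up; its x axis points to the side where the carriage and the stop are
- wheel_axis (a point): centre of the handwheel, on the upright screw's axis at the wheel's upper face (186 mm above the bench). The wheel is an aluminium disc 124 mm across, 16 mm thick, its 36 mm hub 6 mm proud. Turning it clockwise seen from above lowers the carriage (6 mm per rad), counter-clockwise raises it; it turns about 4 rad clockwise at most, until the stop, and 0.6 rad back; it stays where it is left
- handle_mid (a point): point on the axis of the black crank handle, 28 mm above the wheel's face. An upright round sleeve, 18 mm in diameter, 50 mm high, 48 mm from the wheel's axis; it spins freely on its pin, so the hand need not turn. Pushing it through the slack takes about 1 N, winding the carriage 3 to 4 N down and 4 to 6 N up; on the stop the push rises about 1 N for each 1 mm of handle travel
- wheel_mark (a point): outer end of the single dark line on the wheel, 64 mm from the wheel's axis at the upper face, 5 mm wide and 26 mm long, exactly opposite the crank handle (half a turn from it)
- pointer_tip (a point): tip of the fixed steel pointer (a 20 x 12 mm block beside the rim with a 5 mm nose), on the same 64 mm circle and at the same height as the wheel's line; it stays still during the job and stands at a different angle each time
- wheel (a joint): slack between the handwheel and the screw, in rad: +0.35 when the wheel is driving the screw in the raising direction, -0.35 when driving in the lowering direction, between the two when it is loose; only there does the carriage stand still while the wheel turns
- slide: steel carriage on the column, 85 mm wide and 60 mm high with a small foot ledge; origin at the height of its underside on the screw's axis; it starts 85 mm above the bench
- stop: foot of the stop under the carriage's ledge, 28 mm in diameter; origin under it, 14 mm above the bench. It carries a post with a sprung rubber bumper (70 N per mm) whose height is set differently each time and not measured: the carriage meets it at least 10 mm below its start, always low enough that coming back up takes up all the slack before the mark
- parallel: loose steel bar 100 x 12 x 25 mm lying beside the slide; origin under its centre; leave alone
- manifold: loose aluminium block 70 x 40 x 30 mm with three ports; origin under its centre; leave alone
- screwdriver: loose screwdriver with a blue handle, lying; leave alone
- spanner: loose steel spanner, lying; leave alone
- micrometer: loose micrometer head, 120 mm long, lying; leave alone
- oil_jar: loose white jar with orange cap, 60 mm across, 80 mm high; leave alone
- vee_block: loose dark steel vee block 60 x 50 x 45 mm; leave alone
Mind the look-alikes: they are no part of the job. What is shaped like the base but yellow is not meant.

How it is judged:
By the outcome, as a careful person would: the job done as asked, in the order asked, and still so for the second after the job is handed in, with the robot touching nothing.
It also fails if it takes over 72 s, if anything falls off the work surface, if the arm or the gripper's body presses on something with over 40 N, if the wrist force passes 120 N, or if a joint passes its speed limit or range.

ROBOT

A 6-joint arm with a two-finger parallel gripper is mounted at the origin on the work surface. World frame = base frame: x ahead of the robot, y to its left, z up, the work surface at z = 0. Lengths are in m, angles in degrees, forces in N, time in s.
With the tool pointing down it reaches from about 0.4 to 0.825 m from the base axis. Payload 7 kg.
Tool frame: the origin (TCP) lies between the finger pads; the fingertips stand ctrl.tip_extent ahead of it and the grasp point (between the pads) lies 2 mm behind it (ctrl.tip_extent is the distance from the TCP to the fingertips, in m); z points along the fingers, y is the direction in which the jaws open and shut (so a half turn about z gives the same grasp; the last joint's range is limited). The gripper opens to 88 mm and grips with 3 to 60 N. Pads are 19 mm wide; open, the fingers measure 130 mm over their backs; the gripper's body (78 mm by 193 mm) begins 47 mm behind the grasp point.
Start: joints at [92.997, 20.546, 0.682, 0, -70.136, -16.507], TCP at [0.158, 0.656, 0.244] pointing down, gripper open.
Joint ranges: [-176.03, 176.03], [-82.01, 121.73], [-58.28, 71.71], [-173.87, 95.51], [-174.79, -0.11], [-173.66, 173.66]. Speed limits (degrees/s): [136.94, 136.94, 172.46, 180, 180, 180].

INTERFACE

Orientations are given as [roll, pitch, yaw] about the fixed x, y, z axes, in that order (R = Rz(yaw) Ry(pitch) Rx(roll)).
In Python, from plant import ctrl gives the robot as it stands.
- The arm moves only by the shell command python3 -m handwheel 'ROWS' [OPENING]. ROWS is JSON, a list of rows, each a list of 6 numbers: the shift along the tool's x, y, z in m, then the turn, a rotation vector about the tool's x, y, z in rad. In form: [[dx, dy, dz, ax, ay, az], ...]. A call has 1 to 8 rows; each row is the pose to reach, as a shift and turn from the pose commanded when the call began, along the tool's axes at that moment; what a row does not reach only later rows make up. A row lasts 1/8 s, in which the tool goes at most 62.5 mm and 10.7 degrees, less where a joint would pass 70% of its speed; a pose out of reach is approached as far as the arm can. A call with a gripper value outside its range is refused whole. OPENING is the closure, from -1 (fully open) to 1 (shut), so that 0 is half open, set as the call begins (- or left out, the last holds). The fingers move at their own pace and stop on an object; the grip force is fixed at half the most. Time passes only in rows, so rows that repeat a pose let the fingers close. It gives the time, the measured TCP pose, the force and the opening at its end, in the units of the state.
- ctrl.get_obs(): the state, without advancing time (a new reading comes with each control period).
- ctrl.snapshot(name): name is "scene" or "top" or "wrist"; returns a dict with "img" (400x640x3 uint8, blue, green, red), "fx", "fy", "cx", "cy" (pixels), "distortion" ([k1, k2, p1, p2, k3] as OpenCV has them; the pictures are not rectified), "R" (3x3) and "t" (3): a world point X has camera coordinates R X + t. Camera axes: x right, y down, z forward; pixel columns grow to the right and rows downward; lengths in m; the calibration is good to about 2 mm. A picture is of the moment at which its call begins. There is no depth.
- ctrl.close_job(): hands the job in, once; it reports no verdict.
The state is a dict: "clock": time; "joint_pos": joint angles; "qvel": joint speeds; "tau": joint torques, N m; "tool_pos": TCP position; "orientation": TCP orientation; "force": force on the tool from outside, world axes, zero at the start; "moment": the same for the moment, N m; "opening": finger opening in m.
Only numpy, scipy, OpenCV 4.12 (cv2) and the standard library are available. Lean on these libraries where they do the work, as an engineer would, in place of code of your own. Each camera call takes 0.05 s, during which the arm holds its last target.

## Working session

There is one attempt and no reset: what is moved stays moved. The work goes in short steps, Python scripts to look and compute and a shell command to move; the robot and the scene stay as the last step left them, time stands still between calls to the robot, and variables do not carry over. Pictures are saved under pics/ and viewed, and the job is handed in when it is done.

```bash
ls; mkdir -p pics
python3 - <<'E'
from plant import ctrl
import cv2
o=ctrl.get_obs(); print(o, ctrl.tip_extent)
for n in ("scene","top","wrist"):
    s=ctrl.snapshot(n); cv2.imwrite(f"pics/{n}0.png",s["img"])
    print(n,{k:v for k,v in s.items() if k!="img"})
E
```

```text
pics
{'clock': 0.0, 'joint_pos': array([ 9.29964400e+01,  2.05909854e+01,  6.33731526e-01, -1.90367607e-02,
       -7.01368734e+01, -1.65071378e+01]), 'qvel': array([-0.07812079, -0.0454033 ,  0.00344307, -0.06830979, -0.10364056,
       -0.02445444]), 'tau': array([ 5.11237213e-04, -5.82718277e+01,  2.93062645e+01,  6.99768305e+00,
        7.06877807e-03, -1.49211683e-04]), 'tool_pos': array([0.15761829, 0.65586016, 0.24263084]), 'orientation': array([ 1.79904667e+02, -9.58906504e-03, -1.35171728e+01]), 'force': array([ 0.28931666, -0.64803966,  0.36267435]), 'moment': array([-0.01726072,  0.02620762, -0.00710028]), 'opening': 0.08746874082619098} 0.017
scene {'fx': 472.0432779233231, 'fy': 472.0432779233231, 'cx': 323.96319804750783, 'cy': 197.68294589824944, 'distortion': array([-0.1325728,  0.       ,  0.       ,  0.       ,  0.       ]), 'R': array([[-0.56632569,  0.82411605,  0.01038996],
       [ 0.68914455,  0.48041364, -0.54247814],
       [-0.45205642, -0.30005912, -0.84000567]]), 't': array([ 0.31778231, -0.25740907,  1.53624197])}
top {'fx': 506.53888957606205, 'fy': 506.53888957606205, 'cx': 324.5918500777519, 'cy': 196.75967759145985, 'distortion': array([0.02329619, 0.        , 0.        , 0.        , 0.        ]), 'R': array([[ 0.01974093, -0.99973425,  0.01190472],
       [-0.9971954 , -0.02054776, -0.07196617],
       [ 0.07219166, -0.01045066, -0.99733603]]), 't': array([-0.03570832,  0.54262428,  1.47842003])}
wrist {'fx': 320.33729365765254, 'fy': 320.33729365765254, 'cx': 319.3603078800967, 'cy': 192.75620711471998, 'distortion': array([-0.00039567,  0.        ,  0.        ,  0.        ,  0.        ]), 'R': array([[-0.23434367, -0.97215227,  0.0017323 ],
       [-0.92795562,  0.22422025,  0.29769724],
       [-0.28979547,  0.06815596, -0.95465876]]), 't': array([ 0.67393981, -0.03895921,  0.39001328])}
```

View pics/scene0.png

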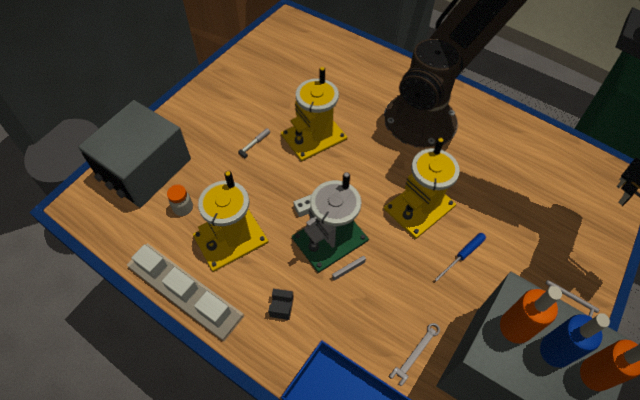

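View pics/top0.png

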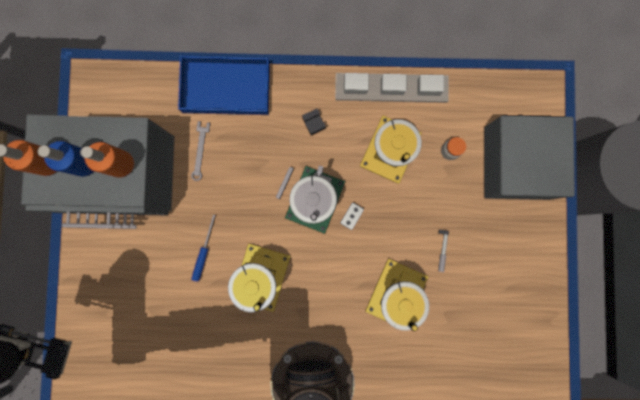

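View pics/wrist0.png

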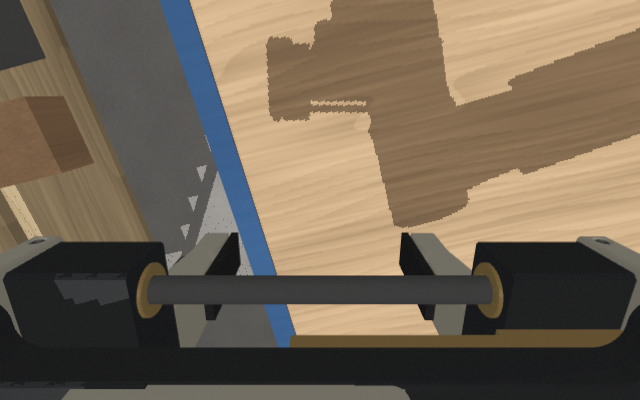

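The only green slide is at top (313,199) / scene (335,203). The look-alikes, all yellow, are at top (398,142), (252,288) and (405,305), which are scene (224,203), (435,168) and (317,95). I choose the green one and check it in a close crop.

Run:
```python
import cv2,numpy as np
t=cv2.imread("pics/top0.png");s=cv2.imread("pics/scene0.png")
a=cv2.resize(t[155:245,265:375],None,fx=7,fy=6.6,interpolation=cv2.INTER_CUBIC)
a=cv2.resize(t[155:240,265:378],None,fx=7,fy=7,interpolation=cv2.INTER_CUBIC)
b=cv2.resize(s[165:275,280:380],None,fx=5.4,fy=5.4,interpolation=cv2.INTER_CUBIC)
cv2.imwrite("pics/ct.png",a);cv2.imwrite("pics/cs.png",b)
```

```text
(no output)
```

View pics/ct.png

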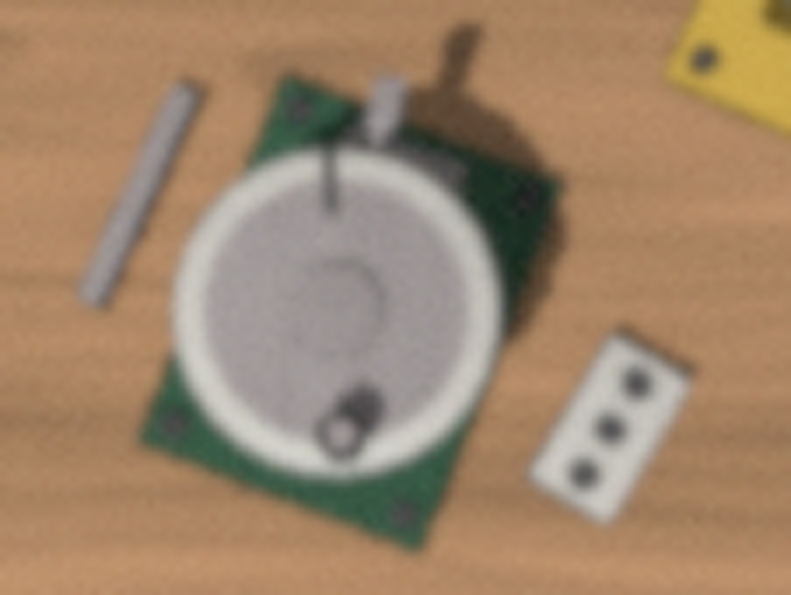

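View pics/cs.png

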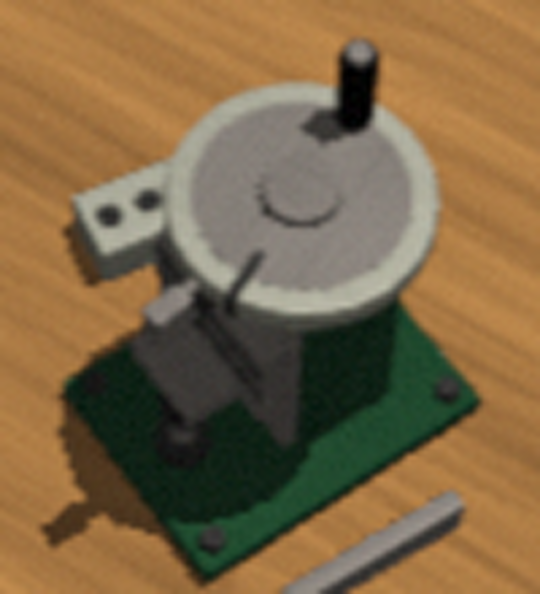

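The crop confirms it: green foot, and the mark near crop (331,150). The pointer nose is near (377,145), clockwise of the mark. The handle is at the bottom, on the robot's side. Next I measure the positions.

```bash
cat > h.py <<'E'
import numpy as np,cv2
def ray(s,uv,z):
    K=np.array([[s["fx"],0,s["cx"]],[0,s["fy"],s["cy"]],[0,0,1]])
    p=cv2.undistortPoints(np.array(uv,float).reshape(-1,1,2),K,np.array(s["distortion"])).reshape(-1,2)
    d=np.c_[p,np.ones(len(p))]@s["R"]; c=-s["R"].T@s["t"]
    return c+d*((z-c[2])/d[:,2])[:,None]
def proj(s,X):
    K=np.array([[s["fx"],0,s["cx"]],[0,s["fy"],s["cy"]],[0,0,1]])
    r=cv2.Rodrigues(s["R"])[0]
    return cv2.projectPoints(np.array(X,float).reshape(-1,1,3),r,s["t"],K,np.array(s["distortion"]))[0].reshape(-1,2)
def circ(P):
    A=np.c_[2*P[:,:2],np.ones(len(P))]; x=np.linalg.lstsq(A,(P[:,:2]**2).sum(1),rcond=None)[0]
    return x[:2],np.sqrt(x[2]+x[:2]@x[:2])
E
python3 - <<'E'
from plant import ctrl
from h import *
t=ctrl.snapshot("top");s=ctrl.snapshot("scene")
T=lambda L:np.array(L)/7+[265,155]-.43
S=lambda L:np.array(L)/5.4+[280,165]-.4
# rim upper edge
P=ray(t,T([(173,312),(503,312),(338,478),(222,196),(455,196),(222,430),(455,430)]),.186); print(circ(P))
Q=ray(s,S([(168,200),(440,200),(300,83),(200,120),(395,115),(190,265),(420,265),(300,318)]),.186); print(circ(Q))
for n,uv in dict(mark=(330,148),markin=(333,215),ptr=(377,147),blk=(388,85)).items(): print(n,ray(t,T([uv]),.186))
print("handle top t",ray(t,T([(342,433)]),.236),"s",ray(s,S([(359,52)]),.236))
for n,uv in dict(mark=(228,305),markin=(262,255),ptr=(195,288)).items(): print(n,'s',ray(s,S([uv]),.186))
w=ctrl.snapshot("wrist");o=ctrl.get_obs()
from scipy.spatial.transform import Rotation as R
Rt=R.from_euler('xyz',o['orientation'],degrees=True).as_matrix()
c=-w["R"].T@w["t"];print("cam in tool",Rt.T@(c-o['tool_pos']),"axis",Rt.T@w["R"][2], "clock",o['clock'])
E
```

```text
(array([0.52410757, 0.00755194]), np.float64(0.06199012416836725))
(array([0.52603677, 0.00823862]), np.float64(0.061706869383469656))
mark [[0.58610607 0.01202316 0.186     ]]
markin [[0.56080304 0.01035016 0.186     ]]
ptr [[ 0.58685866 -0.00565969  0.186     ]]
blk [[ 0.61044843 -0.0093221   0.186     ]]
handle top t [[0.47728502 0.00467979 0.236     ]] s [[0.47649461 0.00268482 0.236     ]]
mark s [[0.59121339 0.01222229 0.186     ]]
markin s [[0.56173477 0.01006805 0.186     ]]
ptr s [[ 0.59239938 -0.00448486  0.186     ]]
cam in tool [ 0.07943797  0.00025654 -0.13994061] axis [-2.97811185e-01  1.92625938e-04  9.54624775e-01] clock 0.3
```

Measured positions:

| Item | Value |
|---|---|
| Wheel axis | (0.525, 0.008) |
| Handle | (0.477, 0.004) |
| Mark angle | about 4° |
| Pointer angle | about −12° |

At tool yaw 0 the wrist camera should look over the mark and pointer while the handle is held. I'll move above the handle.

```bash
python3 -m handwheel '[[0,0,-0.06,0,0,-0.1],[0.03,0.037,-0.067,0,0,-0.2],[0.064,0.077,-0.067,0,0,-0.236],[0.1,0.12,-0.067,0,0,-0.236],[0.138,0.167,-0.067,0,0,-0.236],[0.176,0.213,-0.067,0,0,-0.236],[0.214,0.26,-0.067,0,0,-0.236],[0.252,0.305,-0.067,0,0,-0.236]]' 0
```

```text
clock: 1.3
tool_pos: [0.3318, 0.299, 0.3109]
orientation: [-179.9, -0.0, 0.0]
force: [0.9, 0.2, 0.5]
opening: 0.0441
```

```bash
python3 -m handwheel '[[0.02,0.042,0,0,0,0],[0.042,0.085,0,0,0,0],[0.065,0.13,0,0,0,0],[0.088,0.178,0,0,0,0],[0.11,0.223,0,0,0,0],[0.13,0.263,0,0,0,0],[0.142,0.288,0,0,0,0],[0.145,0.295,0,0,0,0]]'
python3 - <<'E'
from plant import ctrl
import cv2
o=ctrl.get_obs();print(o['tool_pos'],o['force'])
w=ctrl.snapshot("wrist");cv2.imwrite("pics/w1.png",w["img"])
E
```

```text
clock: 2.3
tool_pos: [0.4768, 0.0045, 0.3104]
orientation: [180.0, 0.0, -0.1]
force: [-0.1, 0.9, 0.0]
opening: 0.0437
[0.47681849 0.00453186 0.31037886] [-0.08744614  0.93728693  0.02272411]
```

View pics/w1.png

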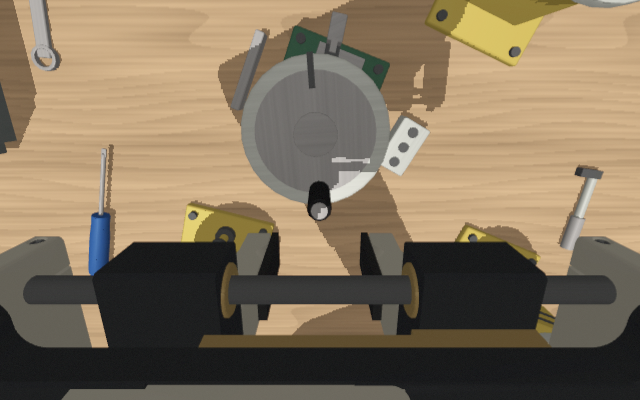

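The wrist view shows the wheel around (315,129), the mark at (310,55–87), the pointer block near (338,30) and the handle top at (320,212). I'll enlarge it and refine the numbers.

Run:
```python
import cv2
a=cv2.imread("pics/w1.png")
cv2.imwrite("pics/w1c.png",cv2.resize(a[5:225,225:405],None,fx=2.7,fy=2.7,interpolation=cv2.INTER_CUBIC))
cv2.imwrite("pics/w1d.png",cv2.resize(a[5:95,290:360],None,fx=6.5,fy=6.5,interpolation=cv2.INTER_CUBIC))
```

```text
(no output)
```

View pics/w1c.png

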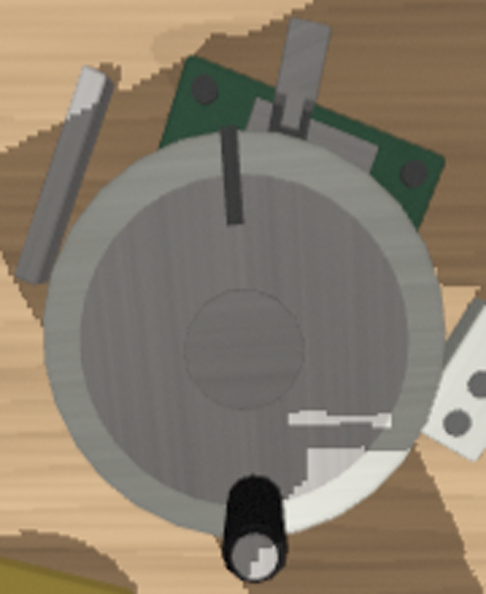

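View pics/w1d.png

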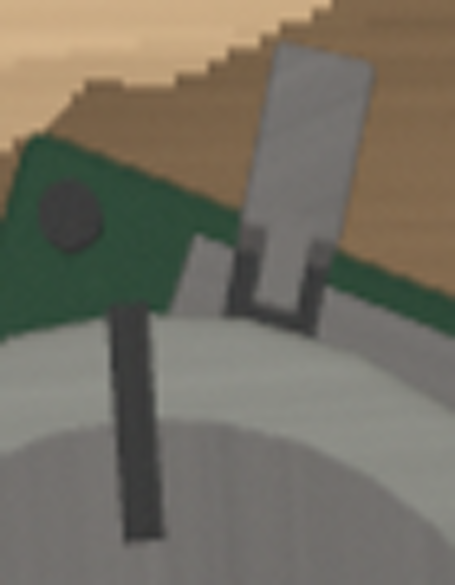

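Run:
```python
from plant import ctrl
from h import *
w=ctrl.snapshot("wrist")
C=lambda L:np.array(L)/2.7+[225,5]-.3
D=lambda L:np.array(L)/6.5+[290,5]-.42
P=ray(w,C([(44,337),(444,337),(100,195),(390,195),(245,129),(155,150),(335,150),(70,430),(130,505)]),.186);c,r=circ(P);print(c,r)
H=ray(w,C([(184,348),(304,348),(244,289),(244,410)]),.192);print("hub",circ(H))
for n,uv in dict(mark=(128,305),markin=(145,540),ptr=(279,308),blkL=(258,130),ptrb=(325,55)).items():
    X=ray(w,D([uv]),.186)[0]; d=X[:2]-c; print(n,X,np.hypot(*d),np.degrees(np.arctan2(d[1],d[0])))
X=ray(w,C([(254,556)]),.236);d=X[0,:2]-c;print("handle",X,np.hypot(*d),np.degrees(np.arctan2(d[1],d[0])),ctrl.get_obs()['tool_pos'])
```

```text
[0.52424727 0.00798011] 0.06081222331398697
hub (array([0.52422991, 0.00811583]), np.float64(0.01776584945561332))
mark [0.58611724 0.01221777 0.186     ] 0.062014926554684116 3.918240612265341
markin [0.56000072 0.0104681  0.186     ] 0.035839906331124737 3.980643956165768
ptr [ 0.58575739 -0.00544126  0.186     ] 0.0629573508632078 -12.30889317377346
blkL [ 0.60450604 -0.0028525   0.186     ] 0.08098651021364946 -7.6868217136245045
ptrb [ 0.61213387 -0.01038324  0.186     ] 0.08978455652270055 -11.801803278646123
handle [[0.47589384 0.00524484 0.236     ]] 0.04843073853060564 -176.76232782112746 [0.47651065 0.00548351 0.31044431]
```

```bash
python3 -m handwheel '[[0,0,0.03,0,0,0],[0,0,0.06,0,0,0],[0,0,0.083,0,0,0],[0,0,0.093,0,0,0]]'; python3 -m handwheel '[[0,0,0,0,0,0],[0,0,0,0,0,0],[0,0,0,0,0,0],[0,0,0,0,0,0],[0,0,0,0,0,0]]' 1;python3 - <<'E'
from plant import ctrl
import cv2
o=ctrl.get_obs();print(o['tool_pos'],o['force'])
w=ctrl.snapshot("wrist");cv2.imwrite("pics/w2.png",w["img"])
E
```

```text
clock: 2.9
tool_pos: [0.4757, 0.0066, 0.2166]
orientation: [180.0, 0.1, 0.1]
force: [0.5, 0.0, 1.1]
opening: 0.0439
clock: 3.52
tool_pos: [0.4769, 0.006, 0.2183]
orientation: [-180.0, -0.1, 0.0]
force: [-2.0, 0.9, 5.2]
opening: 0.0177
[0.47687504 0.00595929 0.21825093] [-1.95247505  0.86164296  5.2353688 ]
```

View pics/w2.png

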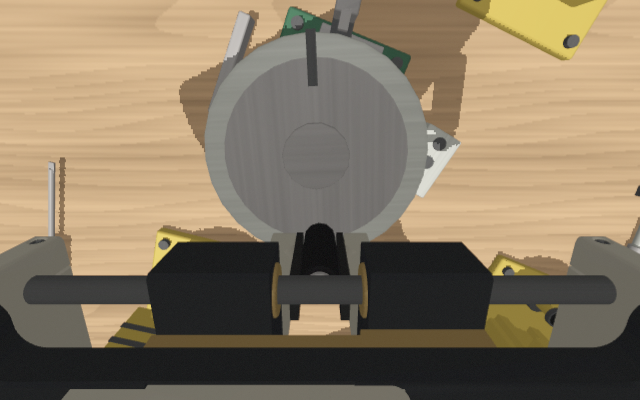

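The handle is gripped at 17.7 mm opening, and the mark and pointer are still in view at the top of the picture. I'll work out the arc offsets next.

```bash
cat > arc.py <<'E'
import sys,numpy as np
# arc.py theta_start step rows calls  (rad, signed) -> tool x,y shifts (mm)
a,st,n,m=float(sys.argv[1]),float(sys.argv[2]),int(sys.argv[3]),int(sys.argv[4])
for k in range(m):
    b=a+k*n*st; t=b+st*np.arange(1,n+1)
    print("%.3f->%.3f"%(b,t[-1]),[[round(.048*(np.cos(q)-np.cos(b)),4),round(-.048*(np.sin(q)-np.sin(b)),4)] for q in t])
E
python3 arc.py 3.21 -0.1 8 2; python3 arc.py 1.61 -0.05 2 24
```

```text
3.210->2.410 [[np.float64(-0.0001), np.float64(-0.0048)], [np.float64(0.0003), np.float64(-0.0096)], [np.float64(0.0012), np.float64(-0.0143)], [np.float64(0.0025), np.float64(-0.0189)], [np.float64(0.0043), np.float64(-0.0234)], [np.float64(0.0065), np.float64(-0.0276)], [np.float64(0.0091), np.float64(-0.0316)], [np.float64(0.0122), np.float64(-0.0353)]]
2.410->1.610 [[np.float64(0.0034), np.float64(-0.0034)], [np.float64(0.0071), np.float64(-0.0065)], [np.float64(0.0111), np.float64(-0.0091)], [np.float64(0.0153), np.float64(-0.0114)], [np.float64(0.0197), np.float64(-0.0132)], [np.float64(0.0243), np.float64(-0.0146)], [np.float64(0.0291), np.float64(-0.0155)], [np.float64(0.0338), np.float64(-0.0159)]]
1.610->1.510 [[np.float64(0.0024), np.float64(-0.0)], [np.float64(0.0048), np.float64(0.0001)]]
1.510->1.410 [[np.float64(0.0024), np.float64(0.0002)], [np.float64(0.0048), np.float64(0.0005)]]
1.410->1.310 [[np.float64(0.0024), np.float64(0.0004)], [np.float64(0.0047), np.float64(0.001)]]
1.310->1.210 [[np.float64(0.0023), np.float64(0.0007)], [np.float64(0.0046), np.float64(0.00
[... 1288 characters left out ...]
.190 [[np.float64(-0.0003), np.float64(0.0024)], [np.float64(-0.0007), np.float64(0.0048)]]
-0.190->-0.290 [[np.float64(-0.0005), np.float64(0.0023)], [np.float64(-0.0011), np.float64(0.0047)]]
-0.290->-0.390 [[np.float64(-0.0007), np.float64(0.0023)], [np.float64(-0.0016), np.float64(0.0045)]]
-0.390->-0.490 [[np.float64(-0.001), np.float64(0.0022)], [np.float64(-0.002), np.float64(0.0043)]]
-0.490->-0.590 [[np.float64(-0.0012), np.float64(0.0021)], [np.float64(-0.0025), np.float64(0.0041)]]
-0.590->-0.690 [[np.float64(-0.0014), np.float64(0.002)], [np.float64(-0.0029), np.float64(0.0038)]]
-0.690->-0.790 [[np.float64(-0.0016), np.float64(0.0018)], [np.float64(-0.0032), np.float64(0.0035)]]
```

Start winding down, first with 4 rows to check the forces.

```bash
cat > chk.py <<'E'
# tangential push on handle in lowering (cw) direction, radial, angle; exit 1 if over limit
import sys,numpy as np
from plant import ctrl
o=ctrl.get_obs();c=np.array([.5243,.008]);d=o['tool_pos'][:2]-c;th=np.arctan2(d[1],d[0])
F=-o['force'][:2]; tan=np.array([np.sin(th),-np.cos(th)]); rad=np.array([np.cos(th),np.sin(th)])
print("t %.2f th %.3f r %.1f cwpush %.2f radial %.2f fz %.1f"%(o['clock'],th,1e3*np.hypot(*d),F@tan,F@rad,o['force'][2]))
if len(sys.argv)>1: sys.exit(abs(F@tan)>float(sys.argv[1]))
E
python3 chk.py; python3 -m handwheel '[[-0.0001,-0.0048,0,0,0,0],[0.0003,-0.0096,0,0,0,0],[0.0012,-0.0143,0,0,0,0],[0.0025,-0.0189,0,0,0,0]]' ; python3 chk.py
```

```text
t 3.58 th -3.099 r 47.5 cwpush -0.21 radial -1.75 fz 5.5
clock: 4.08
tool_pos: [0.4795, 0.0244, 0.2182]
orientation: [179.9, -0.1, 0.0]
force: [0.6, -5.4, 3.2]
opening: 0.017
t 4.08 th 2.791 r 47.7 cwpush 4.82 radial 2.42 fz 3.2
```

```bash
python3 -m handwheel '[[0.0018,-0.0045,0,0,0,0],[0.004,-0.0087,0,0,0,0],[0.0066,-0.0127,0,0,0,0],[0.0097,-0.0164,0,0,0,0]]' >/dev/null; python3 chk.py 9 && python3 -m handwheel '[[0.0034,-0.0034,0,0,0,0],[0.0071,-0.0065,0,0,0,0],[0.0111,-0.0091,0,0,0,0],[0.0153,-0.0114,0,0,0,0],[0.0197,-0.0132,0,0,0,0],[0.0243,-0.0146,0,0,0,0],[0.0291,-0.0155,0,0,0,0],[0.0338,-0.0159,0,0,0,0]]'; python3 chk.py
```

```text
t 4.58 th 2.396 r 47.9 cwpush 4.48 radial 4.56 fz 5.8
t 4.58 th 2.396 r 47.9 cwpush 4.48 radial 4.56 fz 5.8False
```

```bash
sed -i 's/sys.exit(abs(F@tan)>float(sys.argv\[1\]))/sys.exit(int(abs(F@tan)>float(sys.argv[1])))/' chk.py; python3 -m handwheel '[[0.0034,-0.0034,0,0,0,0],[0.0071,-0.0065,0,0,0,0],[0.0111,-0.0091,0,0,0,0],[0.0153,-0.0114,0,0,0,0]]'>/dev/null; python3 chk.py 9 && python3 -m handwheel '[[0.0044,-0.0018,0,0,0,0],[0.009,-0.0032,0,0,0,0],[0.0138,-0.0041,0,0,0,0],[0.0185,-0.0045,0,0,0,0]]' >/dev/null; python3 chk.py 6.3 && python3 -m handwheel '[[0.0024,0,0,0,0,0],[0.0048,0.0001,0,0,0,0]]'>/dev/null; python3 chk.py 6.3 &&  python3 -m handwheel '[[0.0024,0.0002,0,0,0,0],[0.0048,0.0005,0,0,0,0]]'>/dev/null; python3 chk.py 6.3
```

```text
t 5.08 th 2.006 r 48.1 cwpush 4.54 radial 4.45 fz 7.5
t 5.58 th 1.616 r 48.3 cwpush 3.80 radial 3.28 fz 9.2
t 5.83 th 1.518 r 48.4 cwpush 3.73 radial 4.20 fz 9.5
t 6.08 th 1.420 r 48.4 cwpush 3.55 radial 3.35 fz 9.1
```

```bash
c="python3 chk.py 5.8"; python3 -m handwheel '[[0.0024,0.0004,0,0,0,0],[0.0047,0.001,0,0,0,0]]'>/dev/null && python3 chk.py 5.8 && python3 -m handwheel '[[0.0023,0.0007,0,0,0,0],[0.0046,0.0015,0,0,0,0]]'>/dev/null && python3 chk.py 5.8 && python3 -m handwheel '[[0.0022,0.0009,0,0,0,0],[0.0044,0.0019,0,0,0,0]]'>/dev/null && python3 chk.py 5.8 && python3 -m handwheel '[[0.0021,0.0011,0,0,0,0],[0.0042,0.0023,0,0,0,0]]'>/dev/null && python3 chk.py 5.8 && python3 -m handwheel '[[0.002,0.0013,0,0,0,0],[0.0039,0.0028,0,0,0,0]]'>/dev/null && python3 chk.py 5.8
```

```text
t 6.33 th 1.322 r 48.5 cwpush 4.23 radial 3.32 fz 8.7
t 6.58 th 1.223 r 48.5 cwpush 3.88 radial 3.24 fz 9.0
t 6.83 th 1.125 r 48.6 cwpush 4.28 radial 3.06 fz 8.5
t 7.08 th 1.027 r 48.6 cwpush 3.33 radial 3.26 fz 9.4
t 7.33 th 0.929 r 48.6 cwpush 3.50 radial 1.94 fz 8.6
```

Run:
```python
from plant import ctrl
import cv2
w=ctrl.snapshot("scene");cv2.imwrite("pics/s3.png",cv2.resize(w["img"][150:290,270:390],None,fx=4,fy=4,interpolation=cv2.INTER_CUBIC))
print(ctrl.get_obs()['tool_pos'])
```

```text
[0.55363714 0.04680014 0.21807158]
```

View pics/s3.png

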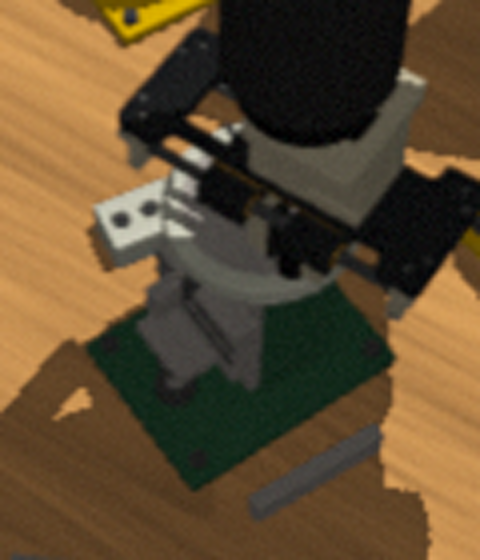

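The picture shows the carriage lowered and the gripper still on the handle. I'll keep winding.

```bash
python3 -m handwheel '[[0.0019,0.0015,0,0,0,0],[0.0036,0.0031,0,0,0,0]]'>/dev/null && python3 chk.py 5.8 && python3 -m handwheel '[[0.0017,0.0017,0,0,0,0],[0.0033,0.0035,0,0,0,0]]'>/dev/null && python3 chk.py 5.8 && python3 -m handwheel '[[0.0015,0.0019,0,0,0,0],[0.0029,0.0038,0,0,0,0]]'>/dev/null && python3 chk.py 5.8 && python3 -m handwheel '[[0.0013,0.002,0,0,0,0],[0.0025,0.0041,0,0,0,0]]'>/dev/null && python3 chk.py 5.8 && python3 -m handwheel '[[0.0011,0.0021,0,0,0,0],[0.0021,0.0043,0,0,0,0]]'>/dev/null && python3 chk.py 5.8
```

```text
t 7.62 th 0.833 r 48.7 cwpush 4.53 radial 3.16 fz 9.3
t 7.88 th 0.734 r 48.7 cwpush 3.92 radial 1.69 fz 7.8
t 8.12 th 0.637 r 48.7 cwpush 4.10 radial 2.08 fz 8.0
t 8.38 th 0.540 r 48.8 cwpush 2.67 radial 2.49 fz 8.3
t 8.62 th 0.443 r 48.7 cwpush 4.39 radial 1.57 fz 8.3
```

```bash
python3 -m handwheel '[[0.0009,0.0022,0,0,0,0],[0.0017,0.0045,0,0,0,0]]'>/dev/null && python3 chk.py 5.8 && python3 -m handwheel '[[0.0007,0.0023,0,0,0,0],[0.0012,0.0046,0,0,0,0]]'>/dev/null && python3 chk.py 5.8 && python3 -m handwheel '[[0.0004,0.0024,0,0,0,0],[0.0008,0.0047,0,0,0,0]]'>/dev/null && python3 chk.py 5.8 && python3 -m handwheel '[[0.0002,0.0024,0,0,0,0],[0.0003,0.0048,0,0,0,0]]'>/dev/null && python3 chk.py 5.8 && python3 -m handwheel '[[0,0.0024,0,0,0,0],[-0.0002,0.0048,0,0,0,0]]'>/dev/null && python3 chk.py 5.8
```

```text
t 8.88 th 0.346 r 48.8 cwpush 4.75 radial 1.46 fz 7.3
t 9.12 th 0.249 r 48.8 cwpush 3.99 radial 1.25 fz 6.9
t 9.38 th 0.153 r 48.8 cwpush 4.81 radial 1.02 fz 6.3
t 9.62 th 0.055 r 48.7 cwpush 4.27 radial 0.82 fz 6.2
t 9.88 th -0.032 r 48.7 cwpush 6.76 radial 0.91 fz 7.2
```

The push has risen to 6.8 N, so this is probably the stop. I'll take a few repeat readings.

```bash
for i in 1 2 3; do python3 -m handwheel '[[0,0,0,0,0,0]]'>/dev/null; python3 chk.py; done; python3 -m handwheel '[[-0.0001,0.0015,0,0,0,0]]'>/dev/null;  python3 chk.py;for i in 1 2 ; do python3 -m handwheel '[[0,0,0,0,0,0]]'>/dev/null; python3 chk.py; done
```

```text
t 10.00 th -0.036 r 48.7 cwpush 4.77 radial 1.29 fz 5.3
t 10.12 th -0.035 r 48.7 cwpush 5.03 radial 2.09 fz 6.1
t 10.25 th -0.035 r 48.7 cwpush 6.31 radial 0.52 fz 6.2
t 10.38 th -0.056 r 48.7 cwpush 8.30 radial 1.87 fz 6.5
t 10.50 th -0.059 r 48.7 cwpush 7.02 radial 1.53 fz 6.6
t 10.62 th -0.058 r 48.8 cwpush 6.48 radial 1.60 fz 5.8
```

```bash
python3 -m handwheel '[[-0.0001,0.001,0,0,0,0],[-0.0002,0.002,0,0,0,0],[-0.0002,0.002,0,0,0,0]]'>/dev/null;  python3 chk.py;for i in 1 2 3; do python3 -m handwheel '[[0,0,0,0,0,0]]'>/dev/null; python3 chk.py; done
```

```text
t 11.00 th -0.092 r 48.8 cwpush 8.10 radial 2.19 fz 6.7
t 11.12 th -0.092 r 48.7 cwpush 8.35 radial 2.19 fz 6.3
t 11.25 th -0.092 r 48.7 cwpush 8.18 radial 1.96 fz 6.0
t 11.38 th -0.092 r 48.7 cwpush 8.29 radial 1.94 fz 5.8
```

```bash
python3 -m handwheel '[[-0.0002,0.001,0,0,0,0],[-0.0003,0.0021,0,0,0,0],[-0.0003,0.0021,0,0,0,0]]'>/dev/null;  python3 chk.py;for i in 1 2 3; do python3 -m handwheel '[[0,0,0,0,0,0]]'>/dev/null; python3 chk.py; done
```

```text
t 11.75 th -0.129 r 48.8 cwpush 9.23 radial 2.90 fz 5.6
t 11.88 th -0.129 r 48.7 cwpush 9.45 radial 2.38 fz 6.5
t 12.00 th -0.129 r 48.7 cwpush 10.04 radial 2.33 fz 5.5
t 12.12 th -0.129 r 48.7 cwpush 9.61 radial 1.43 fz 6.6
```

The stop is felt and the push has settled at about 9.7 N. Now I wind back up.

```bash
python3 arc.py -0.2 0.1 8 3 | sed 's/np.float64(\([^)]*\))/\1/g';python3 arc.py 2.2 0.1 5 1 | sed 's/np.float64(\([^)]*\))/\1/g'
```

```text
-0.200->0.600 [[0.0007, -0.0047], [0.001, -0.0095], [0.0007, -0.0143], [0.0, -0.0191], [-0.0012, -0.0237], [-0.0028, -0.0282], [-0.0049, -0.0325], [-0.0074, -0.0366]]
0.600->1.400 [[-0.0029, -0.0038], [-0.0062, -0.0073], [-0.0098, -0.0105], [-0.0137, -0.0133], [-0.0178, -0.0157], [-0.0222, -0.0176], [-0.0268, -0.0191], [-0.0315, -0.0202]]
1.400->2.200 [[-0.0048, -0.0006], [-0.0096, -0.0007], [-0.0143, -0.0003], [-0.0191, 0.0006], [-0.0237, 0.0019], [-0.0281, 0.0037], [-0.0324, 0.0059], [-0.0364, 0.0085]]
2.200->2.700 [[-0.0037, 0.003], [-0.0071, 0.0064], [-0.0102, 0.0101], [-0.0129, 0.0141], [-0.0151, 0.0183]]
```

```bash
python3 -m handwheel '[[0.0007,-0.0047,0,0,0,0],[0.001,-0.0095,0,0,0,0],[0.0007,-0.0143,0,0,0,0],[0,-0.0191,0,0,0,0],[-0.0012,-0.0237,0,0,0,0],[-0.0028,-0.0282,0,0,0,0],[-0.0049,-0.0325,0,0,0,0],[-0.0074,-0.0366,0,0,0,0]]'>/dev/null; python3 chk.py 12 && python3 -m handwheel '[[-0.0029,-0.0038,0,0,0,0],[-0.0062,-0.0073,0,0,0,0],[-0.0098,-0.0105,0,0,0,0],[-0.0137,-0.0133,0,0,0,0],[-0.0178,-0.0157,0,0,0,0],[-0.0222,-0.0176,0,0,0,0],[-0.0268,-0.0191,0,0,0,0],[-0.0315,-0.0202,0,0,0,0]]'>/dev/null; python3 chk.py 12 && python3 -m handwheel '[[-0.0048,-0.0006,0,0,0,0],[-0.0096,-0.0007,0,0,0,0],[-0.0143,-0.0003,0,0,0,0],[-0.0191,0.0006,0,0,0,0],[-0.0237,0.0019,0,0,0,0],[-0.0281,0.0037,0,0,0,0],[-0.0324,0.0059,0,0,0,0],[-0.0364,0.0085,0,0,0,0]]'>/dev/null; python3 chk.py 12 && python3 -m handwheel '[[-0.0037,0.003,0,0,0,0],[-0.0071,0.0064,0,0,0,0],[-0.0102,0.0101,0,0,0,0],[-0.0129,0.0141,0,0,0,0],[-0.0151,0.0183,0,0,0,0]]'>/dev/null; python3 chk.py;python3 - <<'E'
from plant import ctrl
import cv2
w=ctrl.snapshot("wrist");cv2.imwrite("pics/w4.png",w["img"])
E
```

```text
t 13.12 th 0.605 r 48.7 cwpush -1.61 radial 1.95 fz 6.5
t 14.12 th 1.371 r 48.4 cwpush -7.02 radial 4.96 fz 2.2
t 15.12 th 2.141 r 47.9 cwpush -6.47 radial 3.64 fz 0.8
t 15.75 th 2.638 r 47.5 cwpush -5.38 radial -1.77 fz 5.1
```

View pics/w4.png

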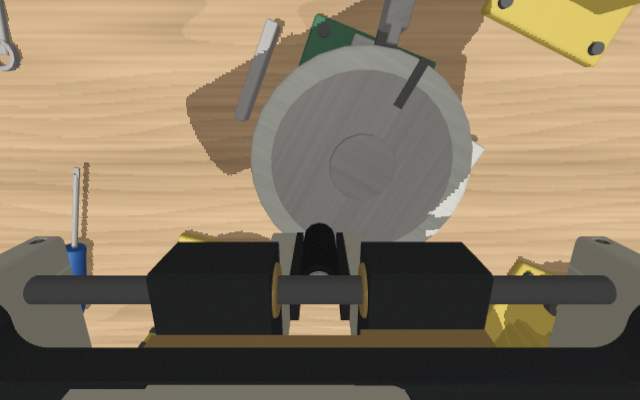

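Run:
```python
import cv2
a=cv2.imread("pics/w4.png")
cv2.imwrite("pics/w4d.png",cv2.resize(a[0:115,360:450],None,fx=5,fy=5,interpolation=cv2.INTER_CUBIC))
```

```text
(no output)
```

View pics/w4d.png

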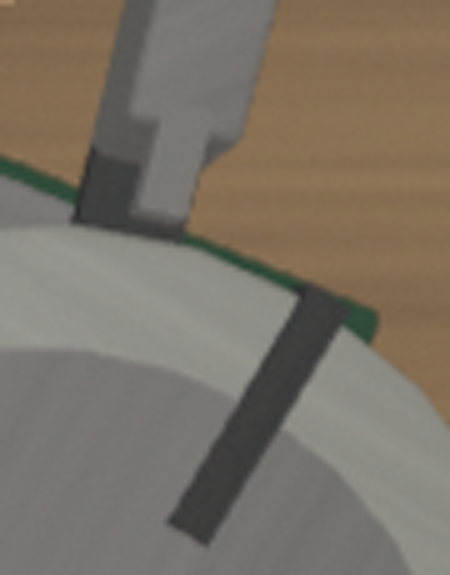

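```bash
cat > ang.py <<'E'
from h import *
def ang(w,hub,pts):
    P=ray(w,hub,.192);c,r=circ(P);print("hub",c,r)
    for n,uv in pts.items():
        X=ray(w,[uv],.186)[0];d=X[:2]-c;print(n,X[:2],1e3*np.hypot(*d),np.degrees(np.arctan2(d[1],d[0])))
E
python3 - <<'E'
from plant import ctrl
from ang import *
w=ctrl.snapshot("wrist")
D=lambda u,v:(u/5+360-.4,v/5-.4)
ang(w,[(329.3,167),(395.7,167),(362,133.5),(362,200)],dict(mark=D(325,297),min=D(190,533),ptr=D(160,218),ptrtop=D(182,125)))
ang(w,[(329.3,167),(395.7,167)],{}) if 0 else None
E
```

```text
hub [0.52374406 0.00768674] 0.01783787048178909
mark [ 0.57789731 -0.0219403 ] 61.72792370168224 -28.682900694860923
min [ 0.55513532 -0.01010455] 36.08243095643031 -29.542802254133996
ptr [ 0.58511684 -0.00499566] 62.66946364964582 -11.675571770665707
ptrtop [ 0.59337045 -0.00658151] 71.07332119241747 -11.58104972843621
```

```bash
python3 -m handwheel '[[-0.001,0.0022,0,0,0,0],[-0.0018,0.0044,0,0,0,0],[-0.0026,0.0067,0,0,0,0],[-0.0032,0.009,0,0,0,0],[-0.0032,0.009,0,0,0,0]]'>/dev/null; python3 chk.py;python3 - <<'E'
from plant import ctrl
import cv2
w=ctrl.snapshot("wrist");cv2.imwrite("pics/w5.png",w["img"])
cv2.imwrite("pics/w5d.png",cv2.resize(w["img"][0:115,320:440],None,fx=5,fy=5,interpolation=cv2.INTER_CUBIC))
cv2.imwrite("pics/w5h.png",cv2.resize(w["img"][110:220,280:400],None,fx=5,fy=5,interpolation=cv2.INTER_CUBIC))
E
python3 chk.py
```

```text
t 16.48 th 2.860 r 47.5 cwpush -5.18 radial -2.08 fz 7.0
t 16.52 th 2.860 r 47.5 cwpush -5.44 radial -1.99 fz 5.8
```

View pics/w5d.png

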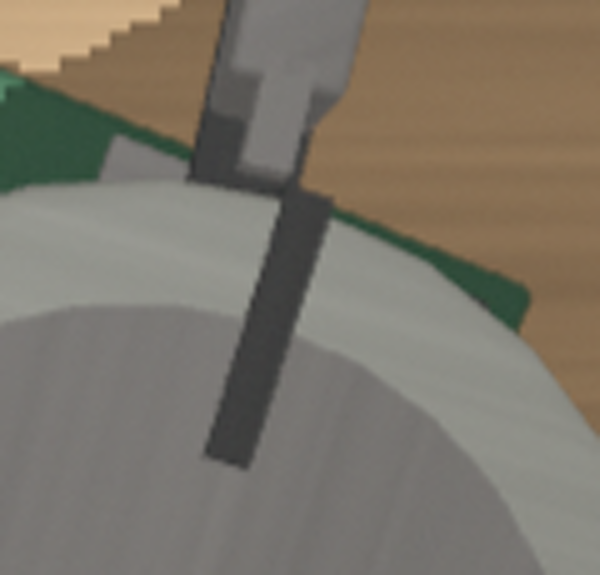

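View pics/w5h.png

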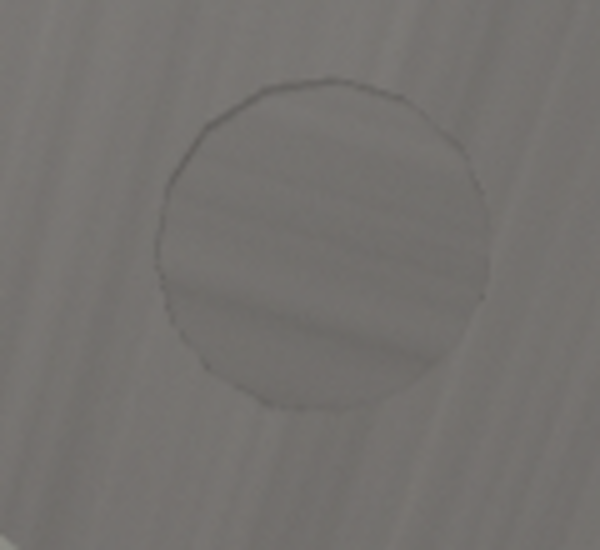

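```bash
python3 - <<'E'
from plant import ctrl
from ang import *
w=ctrl.snapshot("wrist")
D=lambda u,v:(u/5+320-.4,v/5-.4)
H=lambda u,v:(u/5+280-.4,v/5+110-.4)
ang(w,[H(157,246),H(490,246),H(323,80),H(323,411)],dict(mark=D(307,193),min=D(228,462),ptr=D(267,176),ptrtop=D(285,85)))
E
python3 chk.py
```

```text
hub [0.52445066 0.00825293] 0.017609730112010058
mark [ 0.5836692  -0.00882998] 61.633281184817115 -16.091387854503246
min [ 0.55851809 -0.00214838] 35.61990184804925 -16.978230747114846
ptr [ 0.58518371 -0.00483556] 62.12738506875188 -12.161726742577418
ptrtop [ 0.59313969 -0.00617552] 70.18805695481208 -11.862776460488584
t 16.57 th 2.860 r 47.5 cwpush -3.98 radial -1.77 fz 7.4
```

```bash
python3 -m handwheel '[[-0.0004,0.0014,0,0,0,0],[-0.0008,0.0028,0,0,0,0],[-0.0008,0.0028,0,0,0,0]]'>/dev/null; python3 chk.py;python3 - <<'E'
from plant import ctrl
import cv2
w=ctrl.snapshot("wrist");cv2.imwrite("pics/w6.png",w["img"])
cv2.imwrite("pics/w6d.png",cv2.resize(w["img"][0:96,320:420],None,fx=6,fy=6,interpolation=cv2.INTER_CUBIC))
cv2.imwrite("pics/w6h.png",cv2.resize(w["img"][110:220,270:390],None,fx=5,fy=5,interpolation=cv2.INTER_CUBIC))
E
python3 chk.py
```

```text
t 16.95 th 2.919 r 47.5 cwpush -5.40 radial -0.95 fz 6.7
t 17.00 th 2.919 r 47.5 cwpush -5.54 radial -2.63 fz 5.7
```

View pics/w6d.png

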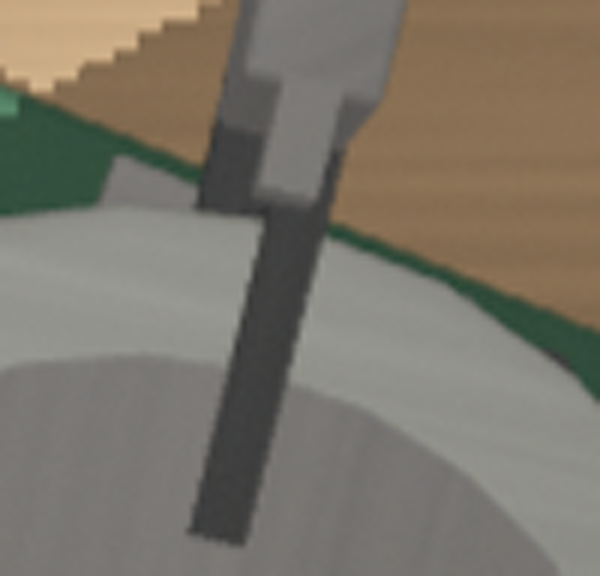

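View pics/w6h.png

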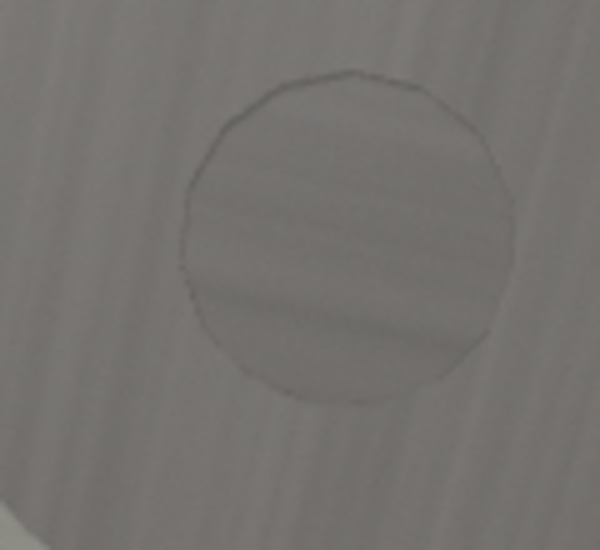

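```bash
python3 - <<'E'
from plant import ctrl
from ang import *
w=ctrl.snapshot("wrist")
D=lambda u,v:(u/6+320-.4,v/6-.4)
H=lambda u,v:(u/5+270-.4,v/5+110-.4)
ang(w,[H(182,237),H(514,237),H(350,72),H(350,404)],dict(mark=D(296,226),min=D(217,539),ptr=D(288,195),ptrtop=D(312,100)))
E
python3 chk.py
```

```text
hub [0.52453186 0.00823763] 0.017574030196469415
mark [ 0.58338131 -0.0056129 ] 60.4573796233582 -13.243838048326069
min [5.59065063e-01 2.04815568e-05] 35.49737398957763 -13.384578087764764
ptr [ 0.58567448 -0.00485831] 62.52937748614544 -12.089335971114767
ptrtop [ 0.59257905 -0.00647654] 69.61987229656306 -12.201482960602611
t 17.05 th 2.919 r 47.5 cwpush -5.41 radial -1.44 fz 6.6
```

About 1.15° is left, or about 0.95 mm of handle travel.

```bash
python3 -m handwheel '[[-0.0001,0.0005,0,0,0,0],[-0.0002,0.0009,0,0,0,0],[-0.0002,0.0009,0,0,0,0]]'>/dev/null; python3 chk.py;python3 - <<'E'
from plant import ctrl
import cv2
w=ctrl.snapshot("wrist");cv2.imwrite("pics/w7.png",w["img"])
cv2.imwrite("pics/w7d.png",cv2.resize(w["img"][0:96,320:420],None,fx=6,fy=6,interpolation=cv2.INTER_CUBIC))
E
python3 chk.py
```

```text
t 17.43 th 2.937 r 47.5 cwpush -5.58 radial -1.74 fz 7.0
t 17.48 th 2.937 r 47.5 cwpush -5.57 radial -1.18 fz 5.5
```

View pics/w7d.png

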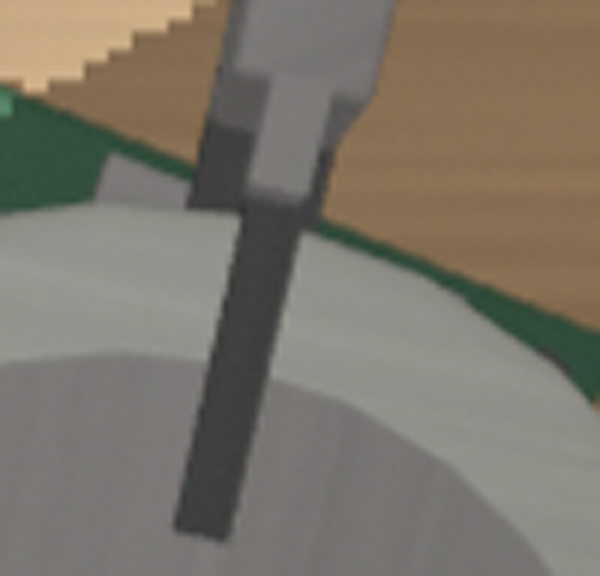

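The line and the nose now line up, with both centres at about x = 278–279 in the crop at the tip. I'll ease off the preload without moving the wheel, open and lift.

```bash
python3 -m handwheel '[[0.0002,-0.0007,0,0,0,0],[0.0003,-0.0014,0,0,0,0],[0.0003,-0.0014,0,0,0,0]]'>/dev/null; python3 chk.py; python3 -m handwheel '[[0,0,0,0,0,0]]'; python3 chk.py
```

```text
t 17.85 th 2.930 r 47.6 cwpush -0.47 radial -0.60 fz 7.0
clock: 17.98
tool_pos: [0.4778, 0.018, 0.2182]
orientation: [180.0, -0.1, 0.0]
force: [-0.2, 0.3, 6.4]
opening: 0.0175
t 17.98 th 2.930 r 47.6 cwpush -0.29 radial -0.29 fz 6.4
```

```bash
python3 -m handwheel '[[0,0,0,0,0,0],[0,0,0,0,0,0],[0,0,0,0,0,0],[0,0,0,0,0,0]]' 0; python3 -m handwheel '[[0,0,-0.02,0,0,0],[0,0,-0.05,0,0,0],[0,0,-0.08,0,0,0],[0,0,-0.08,0,0,0]]';python3 - <<'E'
from plant import ctrl
import cv2
w=ctrl.snapshot("wrist");cv2.imwrite("pics/w8.png",w["img"])
cv2.imwrite("pics/w8d.png",cv2.resize(w["img"][10:106,300:400],None,fx=6,fy=6,interpolation=cv2.INTER_CUBIC))
E
```

```text
clock: 18.48
tool_pos: [0.4771, 0.0178, 0.2173]
orientation: [180.0, 0.0, 0.0]
force: [0.4, -0.0, -0.4]
opening: 0.0431
clock: 18.98
tool_pos: [0.4783, 0.0182, 0.2999]
orientation: [-179.9, -0.2, 0.0]
force: [-0.3, -0.5, -0.1]
opening: 0.0436
```

View pics/w8d.png

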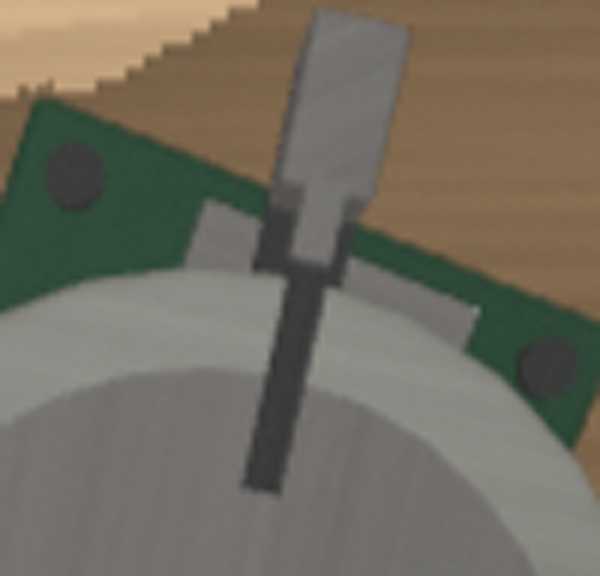

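View pics/w8.png

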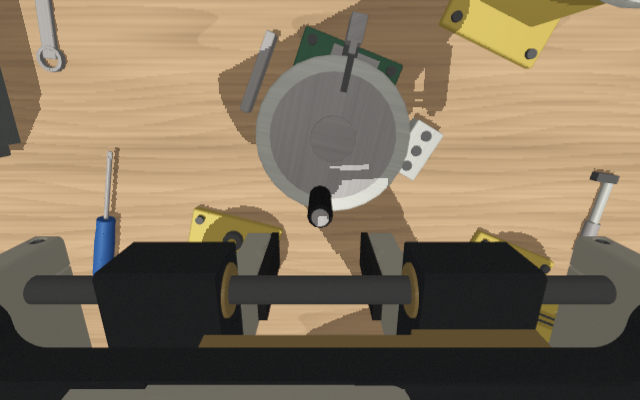

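Run:
```python
import cv2
a=cv2.imread("pics/w8.png")
cv2.imwrite("pics/w8e.png",cv2.resize(a[35:95,325:375],None,fx=10,fy=10,interpolation=cv2.INTER_CUBIC))
```

```text
(no output)
```

View pics/w8e.png

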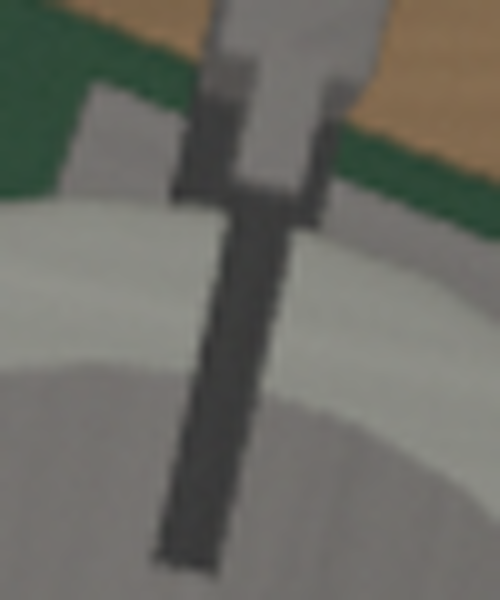

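After release, the line's centre extrapolates to x≈270.5 at the tip and the nose's centre is at 270 in the 10x crop, so they agree within about 0.1 px. The gripper is clear and the bench items look undisturbed, so I'll hand in.

```bash
python3 -c "
from plant import ctrl
o=ctrl.get_obs();print(o['clock'],o['tool_pos'],o['force']);print(ctrl.close_job())"
```

```text
19.025 [0.47752489 0.01806155 0.29827312] [-0.67623974  0.12695314 -0.14051   ]
the job is handed in; nothing more can be done
None
```

The slide has been lowered onto its stop and wound back up to the setting, and the job was handed in at 19 s.

- **Lowering:** I gripped the green slide's crank handle and wound clockwise past the pointer. The push rose from about 4 N and settled at about 9.7 N on the rubber stop. Single readings reached 10.0 N.
- **Raising:** I wound counter-clockwise only, about 3 rad, at 5–7 N once the slack was taken up. I stopped short twice to measure and never went past the mark.
- **Release:** I eased off the push, opened the gripper and lifted about 80 mm clear.

**Last checks:** After release, the wrist picture showed the line and the pointer nose in line to within about 0.1 px (about 0.1 mm). Wrist force was close to zero. The loose items in view looked undisturbed, but I did not measure them.

**Disagreements:** The measured handle angle moved about 0.007 rad (0.3 mm) while I eased off the push. The picture after release shows no matching shift of the line. I did not measure the carriage height or the slack directly.

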